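Grease the baking moulds at the spray station

TASK

Grease the dark steel baking moulds: with the sliding tray at the near end, stand every mould upright on it, push the loaded tray fully in to the far stop and turn the lock collar fully to its locked mark. Only then press the spray can's nozzle cap fully down and let it spring back up; after that turn the collar fully back to unlocked and pull the tray all the way back to the near stop with the moulds still standing on it. Leave the other kitchen things where they are.

Things in the scene. Friction and masses are not known exactly. Their poses are not given: they have to be found in the camera images.
- mould1: baking mould: plain dark steel cup without handle, 60 mm tall, outside 54 mm wide at the foot and 60 mm at the open rim, wall 3 mm, 150 g. Origin at the centre of its underside, z up towards the rim. Two to four of the four are present (None if absent)
- mould2: baking mould: plain dark steel cup without handle, 60 mm tall, outside 54 mm wide at the foot and 60 mm at the open rim, wall 3 mm, 150 g. Origin at the centre of its underside, z up towards the rim. Two to four of the four are present (None if absent)
- mould3: baking mould: plain dark steel cup without handle, 60 mm tall, outside 54 mm wide at the foot and 60 mm at the open rim, wall 3 mm, 150 g. Origin at the centre of its underside, z up towards the rim. Two to four of the four are present (None if absent)
- mould4: baking mould: plain dark steel cup without handle, 60 mm tall, outside 54 mm wide at the foot and 60 mm at the open rim, wall 3 mm, 150 g. Origin at the centre of its underside, z up towards the rim. Two to four of the four are present (None if absent)
- station: greasing station fixed to the table: grey base plate 18 mm thick, 360 mm along its x, with two rails along x, a low black stop at each end, an upright spray can (66 mm wide, top of its cap at 204 mm) at x +80, y -145 mm and the lock collar at x -55, y -145 mm. Origin on the table under the centre between the rails; x points along the rails from the near stop to the far stop, y to the left
- tray_floor (a point): centre of the inner floor of the sliding aluminium tray, 38 mm above the table; axes as the station's. The floor is 170 x 170 mm inside a rim 5 mm thick that rises 12 mm above the floor
- tray_handle (a point): grip point of the tray's upright black handle at its left side (y +112 mm from the tray centre): a post 18 mm thick along the slide, 30 mm wide across it, top 15 mm above this point, at 115 mm above the table
- tray (a joint): slide of the tray along the station's x, m: 0 at the near stop (robot's end), 0.14 at the far stop beside the spray can; about 2 N of friction
- collar_center (a point): centre of the captive lock collar, on its vertical axis, 41 mm above the table: a knurled dark steel ring 52 mm across and 30 mm high (its top 15 mm above this point) with one radial lug with a white line
- collar_lug (a point): centre of the collar's lug, 40 mm out from the axis; the lug is 12 mm thick, 20 mm high and reaches from 26 to 45 mm radius
- collar (a joint): turn of the collar, rad: 0 unlocked (lug over the single white bar on the base plate, pointing along the station's -x), growing clockwise seen from above to 1.4 = locked (lug between the two white bars, pointing nearly along the station's +y, towards the tray); end stops at both; stays where it is left
- nozzle_top (a point): top centre of the white round nozzle cap of the spray can, 38 mm across, 204 mm above the table when up; a short spout points at the tray
- nozzle (a joint): how far the sprung cap is pressed down, m: 0 up, 0.008 fully down (about 7 N)
- pepper_mill: bystander: wooden pepper mill, 168 mm tall; to be left alone
- spice_jar: bystander: amber jar with black cap, 100 mm tall; to be left alone
- ramekin: bystander: low white ceramic dish, 90 mm across, 35 mm tall: not a mould; to be left alone
- squeeze_bottle: bystander: clear bottle with white cap, 190 mm tall; to be left alone
Mind the look-alikes: they are no part of the job. Leave any yellow look-alike of the mould3 alone.

How it is judged:
On the way, in this order (a step that is already met when the one before it is completed fails the run):
1. every mould stands upright and released on the tray, the tray in the near half of its slide (x of mould1 in the frame of tray_floor between -0.085 and 0.085 m and y of mould1 in the frame of tray_floor between -0.085 and 0.085 m and z of each of mould1, mould2, mould3, mould4 in the frame of tray_floor below 0.006 m and angle between each of mould1, mould2, mould3, mould4's own z axis and vertical below 0.12 rad and x of mould2 in the frame of tray_floor between -0.085 and 0.085 m and y of mould2 in the frame of tray_floor between -0.085 and 0.085 m and x of mould3 in the frame of tray_floor between -0.085 and 0.085 m and y of mould3 in the frame of tray_floor between -0.085 and 0.085 m and x of mould4 in the frame of tray_floor between -0.085 and 0.085 m and y of mould4 in the frame of tray_floor between -0.085 and 0.085 m and contact force between the fingers and mould1 below 0.3 N and contact force between the fingers and mould2 below 0.3 N and contact force between the fingers and mould3 below 0.3 N and contact force between the fingers and mould4 below 0.3 N and value of joint tray below 0.07 m), for 0.3 s.
2. the tray is fully in at the far stop, all moulds standing on it (x of mould1 in the frame of tray_floor between -0.085 and 0.085 m and y of mould1 in the frame of tray_floor between -0.085 and 0.085 m and z of each of mould1, mould2, mould3, mould4 in the frame of tray_floor below 0.006 m and angle between each of mould1, mould2, mould3, mould4's own z axis and vertical below 0.12 rad and x of mould2 in the frame of tray_floor between -0.085 and 0.085 m and y of mould2 in the frame of tray_floor between -0.085 and 0.085 m and x of mould3 in the frame of tray_floor between -0.085 and 0.085 m and y of mould3 in the frame of tray_floor between -0.085 and 0.085 m and x of mould4 in the frame of tray_floor between -0.085 and 0.085 m and y of mould4 in the frame of tray_floor between -0.085 and 0.085 m and value of joint tray above 0.132 m), for 0.2 s.
3. the collar is locked, the tray still at the far stop (value of joint tray above 0.132 m and value of joint collar above 1.25 rad), for 0.2 s.
4. the nozzle cap is pressed fully down, with the tray locked at the far stop and all moulds standing on it (all of step 3 and x of mould1 in the frame of tray_floor between -0.085 and 0.085 m and y of mould1 in the frame of tray_floor between -0.085 and 0.085 m and z of each of mould1, mould2, mould3, mould4 in the frame of tray_floor below 0.006 m and angle between each of mould1, mould2, mould3, mould4's own z axis and vertical below 0.12 rad and x of mould2 in the frame of tray_floor between -0.085 and 0.085 m and y of mould2 in the frame of tray_floor between -0.085 and 0.085 m and x of mould3 in the frame of tray_floor between -0.085 and 0.085 m and y of mould3 in the frame of tray_floor between -0.085 and 0.085 m and x of mould4 in the frame of tray_floor between -0.085 and 0.085 m and y of mould4 in the frame of tray_floor between -0.085 and 0.085 m and value of joint nozzle above 0.0065 m), for 0.05 s.
5. the cap has sprung back up, the tray still locked (all of step 3 and value of joint nozzle below 0.002 m), for 0.1 s.
6. the collar is unlocked again, the tray still at the far stop (value of joint tray above 0.132 m and value of joint collar below 0.15 rad), for 0.2 s.
7. the tray is back at the near stop (value of joint tray below 0.008 m), for 0.2 s.
At the end, for the whole second after the job is handed in: Every mould present stands upright (within 7 degrees), at rest, on the floor of the tray; the tray is within 8 mm of the near stop, the collar within 0.15 rad of unlocked, the cap up (x of mould1 in the frame of tray_floor between -0.085 and 0.085 m and y of mould1 in the frame of tray_floor between -0.085 and 0.085 m and z of each of mould1, mould2, mould3, mould4 in the frame of tray_floor below 0.006 m and angle between each of mould1, mould2, mould3, mould4's own z axis and vertical below 0.12 rad and x of mould2 in the frame of tray_floor between -0.085 and 0.085 m and y of mould2 in the frame of tray_floor between -0.085 and 0.085 m and x of mould3 in the frame of tray_floor between -0.085 and 0.085 m and y of mould3 in the frame of tray_floor between -0.085 and 0.085 m and x of mould4 in the frame of tray_floor between -0.085 and 0.085 m and y of mould4 in the frame of tray_floor between -0.085 and 0.085 m and value of joint tray below 0.008 m and value of joint collar below 0.15 rad and value of joint nozzle below 0.002 m and linear speed of each of mould1, mould2, mould3, mould4 below 0.02 m/s); the robot touches nothing.
It fails at once if the nozzle is pressed while the tray is not at the far stop with the collar locked (value of joint nozzle above 0.004 m and (value of joint tray below 0.125 m or value of joint collar below 1.15 rad)).
It fails at once if a bystander is pushed more than 6 cm away or knocked over (distance of any of pepper_mill, spice_jar, ramekin, squeeze_bottle from where it was at the start of the episode above 0.06 m or angle between any of pepper_mill, spice_jar, ramekin, squeeze_bottle's own z axis and vertical above 0.6 rad).
Of mould1, mould2, mould3, mould4 only 2 to 4 are there at a start; the rules pass over those that are not, and their reading is None.
At some moment in a run one of mould1, mould2, mould3, mould4 may be knocked a few centimetres aside while the robot is not near it.
It also fails if it takes over 210 s, if anything falls off the work surface, if the arm or the gripper's body presses on something with over 40 N, if the wrist force passes 120 N, or if a joint passes its speed limit or range.

ROBOT

A 7-joint arm with a two-finger parallel gripper is mounted at the origin on the work surface. World frame = base frame: x ahead of the robot, y to its left, z up, the work surface at z = 0. Lengths are in m, angles in rad, forces in N, time in s.
With the tool pointing down it reaches from about 0.425 to 0.875 m from the base axis. Payload 4.7 kg.
Tool frame: the origin (TCP) lies between the finger pads; the fingertips stand 19 mm ahead of it and the grasp point (between the pads) is the TCP (ctrl.tip_extent is the distance from the TCP to the fingertips, in m); z points along the fingers, y is the line along which they close (so a half turn about z gives the same grasp; the last joint's range is limited). The gripper opens to 87 mm and grips with 3 to 60 N. Pads are 19 mm wide; open, the fingers measure 117 mm over their backs; the gripper's body (75 mm by 190 mm) begins 51 mm behind the grasp point.
Start: joints at [-1.259, 0.321, -0.07, 1.45, 0.023, 1.371, -0.057], TCP at [0.191, 0.621, 0.242] pointing down, gripper open.
Joint ranges: [-2.86, 2.86], [-0.3, 2.09], [-1.38, 1.24], [0.06, 2.45], [-1.56, 4.7], [0.09, 2.05], [-2.69, 2.69]. Speed limits (rad/s): [2.57, 2.57, 3.14, 3.14, 3.14, 3.14, 3.14].

INTERFACE

Orientations are given as a rotation vector (axis times angle).
In Python, from bench import ctrl gives the robot as it stands.
- The arm moves only by the shell command python3 -m crank 'ROWS' [OPENING] [FORCE]. ROWS is JSON, a list of rows, each an object of numbers: "tx", "ty", "tz": the shift along the tool's x, y, z in mm; "turn": the turn about the tool's z in units of 5 degrees (1.0 is 5 degrees). In form: [{"tx": .., "ty": .., "tz": .., "turn": ..}, ...]. A call has 1 to 5 rows; each row is the pose to reach, as a shift and turn from the pose commanded when the call began, along the tool's axes at that moment; what a row does not reach only later rows make up. A row lasts 1/8 s, in which the tool goes at most 62.5 mm and 10.7 degrees, less where a joint would pass 70% of its speed; a pose out of reach is approached as far as the arm can. A call with a gripper value outside its range is refused whole. OPENING is the finger opening in mm, from 0 to 87, set as the call begins (- or left out, the last holds). The fingers move at their own pace and stop on an object; FORCE is the grip in N (left out, the last holds). Time passes only in rows, so rows that repeat a pose let the fingers close. It gives the time, the measured TCP pose, the force, the opening and the grip force at its end, in the units of the state.
- ctrl.get_state(): the state, without advancing time (a new reading comes with each control period).
- ctrl.get_image(name): name is "side" or "top"; returns (picture, depth): 384x512x3 uint8, red, green, blue; 384x512 float32, m along the optical axis (not along the pixel's ray), 0 where there is no reading.
- ctrl.camera_model(name): a dict with "intrinsics" (3x3 intrinsics, pixels), "origin" and "orientation" of the camera in the world. Camera axes: x right, y down, z forward; pixel columns grow to the right and rows downward; lengths in m; the calibration is good to about 2 mm. A picture is of the moment at which its call begins. camera_model takes no time and is no camera call.
- ctrl.close_job(): hands the job in; it is judged then, once.
Trained networks look in the newest picture that a camera, given by its name, has taken for a name from the list of things; names that differ only in an ending like _2 or _b are one class to them, and where a whole thing is asked for, a point or a joint stands for the part that bears it (a point fixed in the world has none). Each returns a list of dicts, best first, with "confidence" (0 to 1); they miss things now and then, are a little off and sometimes report something else, mostly with a low value. They report only what shows in the picture. A call takes as long as a camera call. They do not tell look-alikes from the thing itself.
- ctrl.recognise(camera, query): "xyz" ([x, y, z] in m, in world coordinates, good to about 4 mm: the middle of the surface that is visible of it).
- ctrl.mark_of(camera, query): "xyz" ([x, y, z] in m, in world coordinates, good to about 4 mm: a listed point, or the origin of a listed thing).
The state is a dict: "time": time; "joint_positions": joint angles; "qd": joint speeds; "joint_torque": joint torques, N m; "position": TCP position; "tool_rot": TCP orientation; "ft_force": force on the tool from outside, world axes, zero at the start; "torque": the same for the moment, N m; "grip_width": opening from 0.0 (shut) to 1.0 (fully open); "grip_force": force on a finger pad.
Only numpy, scipy, OpenCV 4.12 (cv2) and the standard library are available. Lean on these libraries where they do the work, as an engineer would, in place of code of your own. Each camera call takes 0.05 s, during which the arm holds its last target. There are 200 camera calls.

## Working session

There is one attempt and no reset: what is moved stays moved. The work goes in short steps, Python scripts to look and compute and a shell command to move; the robot and the scene stay as the last step left them, time stands still between calls to the robot, and variables do not carry over. Pictures are saved under pics/ and viewed, at most 14 in all, crops included, and the job is handed in when it is done.

```bash
mkdir -p pics
cat > h.py <<'E'
import numpy as np, cv2
from bench import ctrl
from scipy.spatial.transform import Rotation as R
def look(cam,name=None):
    im,d=ctrl.get_image(cam)
    if name: cv2.imwrite(f'pics/{name}.png',cv2.cvtColor(im,cv2.COLOR_RGB2BGR))
    return im,d
def cam(c):
    m=ctrl.camera_model(c); o=np.array(m['orientation'])
    Rm=o if o.shape==(3,3) else R.from_rotvec(o).as_matrix()
    return np.array(m['intrinsics']),np.array(m['origin']),Rm
def cloud(c,d):
    K,t,Rm=cam(c); v,u=np.mgrid[:d.shape[0],:d.shape[1]]
    p=np.stack([(u-K[0,2])/K[0,0]*d,(v-K[1,2])/K[1,1]*d,d],-1)
    return p@Rm.T+t
def proj(c,X):
    K,t,Rm=cam(c); p=(np.asarray(X)-t)@Rm; q=p@K.T; return (q[...,:2]/q[...,2:]).round().astype(int)
def rel(p,yaw=None):
    "shift tx,ty,tz (mm) from the measured pose to world point p"
    s=ctrl.get_state(); Rm=R.from_rotvec(s['tool_rot']).as_matrix()
    return (Rm.T@(np.asarray(p)-s['position'])*1000).round(1)
E
python3 - <<'E'
from h import *
s=ctrl.get_state(); print(s['time'],s['position'],R.from_rotvec(s['tool_rot']).as_matrix().round(3).tolist(),s['grip_width'],ctrl.tip_extent)
for c in('side','top'):
    look(c,c+'0'); print(c,[a.round(3).tolist() for a in cam(c)])
    for q in ['mould1','ramekin','pepper_mill','spice_jar','squeeze_bottle','station','tray_floor','tray_handle','collar_center','collar_lug','nozzle_top']:
        r=ctrl.mark_of(c,q); print(q,[(np.round(e['xyz'],3).tolist(),round(e['confidence'],2),proj(c,e['xyz']).tolist()) for e in r])
E
```

```text
0.0 [0.1906461  0.62088283 0.24047379] [[-0.956, 0.293, -0.0], [0.293, 0.956, -0.002], [-0.0, -0.002, -1.0]] 1.0049608826282177 0.019
side [[[408.903, 0.0, 258.057], [0.0, 408.903, 194.263], [0.0, 0.0, 1.0]], [-0.202, -0.815, 0.991], [[0.752, -0.395, 0.527], [-0.659, -0.475, 0.584], [0.02, -0.786, -0.618]]]
mould1 [([0.421, -0.359, 0.001], 0.98, [309, 301]), ([0.569, 0.339, 0.001], 0.69, [210, 176]), ([0.315, 0.317, 0.001], 0.66, [159, 204]), ([0.504, 0.088, 0.096], 0.63, [235, 193]), ([0.54, -0.344, -0.001], 0.62, [331, 278]), ([0.464, 0.233, -0.005], 0.56, [204, 200]), ([0.437, 0.325, -0.0], 0.5, [185, 190])]
ramekin [([0.487, -0.486, 0.002], 0.86, [357, 317]), ([0.512, -0.021, 0.036], 0.53, [257, 220]), ([0.515, -0.171, 0.038], 0.17, [288, 243])]
pepper_mill [([0.687, 0.371, 0.0], 0.82, [228, 163])]
spice_jar [([0.511, 0.452, -0.001], 0.55, [183, 170])]
squeeze_bottle [([0.686, -0.36, -0.001], 0.9, [364, 259]), ([0.569, 0.338, 0.001], 0.46, [210, 176]), ([0.539, -0.344, 0.001], 0.18, [331, 278])]
station [([0.565, -0.021, -0.0], 0.88, [268, 222])]
tray_floor [([0.512, -0.022, 0.03
[... 717 characters left out ...]
[352, 148])]
ramekin [([0.486, -0.487, 0.0], 0.83, [394, 207])]
pepper_mill [([0.69, 0.366, 0.001], 0.91, [141, 149])]
spice_jar [([0.508, 0.458, 0.002], 0.55, [112, 202]), ([0.651, -0.164, 0.201], 0.3, [302, 144])]
squeeze_bottle [([0.687, -0.356, 0.002], 0.78, [352, 148])]
station [([0.568, -0.023, -0.001], 0.83, [254, 183]), ([0.683, -0.355, -0.0], 0.68, [352, 149])]
tray_floor [([0.507, -0.03, 0.038], 0.72, [256, 200]), ([0.514, -0.17, 0.038], 0.37, [299, 197])]
tray_handle [([0.505, 0.089, 0.099], 0.79, [218, 198])]
collar_center [([0.516, -0.169, 0.038], 0.64, [299, 197]), ([0.568, -0.022, -0.002], 0.47, [254, 183])]
collar_lug []
nozzle_top [([0.649, -0.164, 0.204], 0.75, [302, 144])]
```

View pics/top0.png

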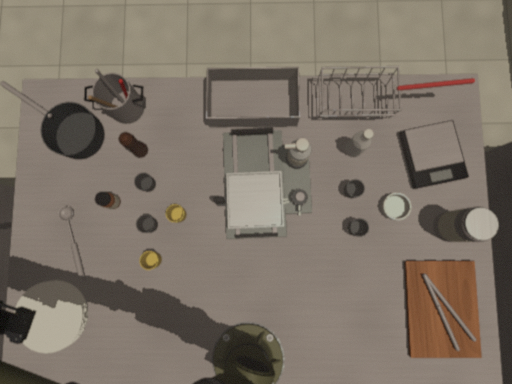

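View pics/side0.png

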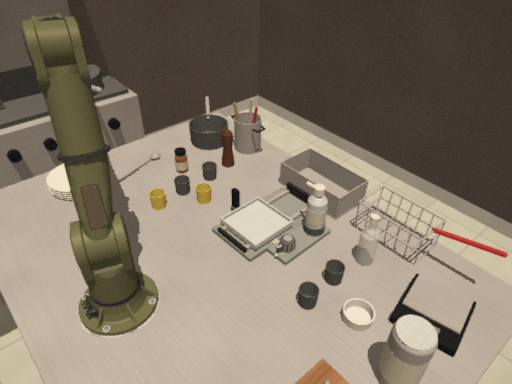

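Top view: four dark moulds at about (355,228), (351,190), (149,223) and (147,184). The yellow look-alikes are at (177,213) and (150,260), the station at (254,183) and the ramekin at (395,206). Next I'll refine these with depth and check how the moulds stand.

Run:
```python
from h import *
M={'A':(.419,-.357),'B':(.542,-.346),'C':(.436,.33),'D':(.569,.338)}
tiles=[]
for c in('side','top'):
    im,d=look(c); P=cloud(c,d); row=[]
    for k,(x,y) in M.items():
        m=(np.hypot(P[...,0]-x,P[...,1]-y)<.05)&(d>0)&(P[...,2]>.008)
        Z=P[m]; rim=Z[(Z[:,2]>.052)&(Z[:,2]<.075)]
        (cx,cy),r=cv2.minEnclosingCircle(rim[:,:2].astype(np.float32)) if len(rim)>3 else ((0,0),0)
        print(c,k,len(Z),'zmax',np.percentile(Z[:,2],98).round(3),'rimc',round(cx,4),round(cy,4),round(r,4),'mean',rim.mean(0).round(4) if len(rim) else '')
        u,v=proj(c,[x,y,.03]); row.append(cv2.resize(im[v-25:v+25,u-25:u+25],(195,195),interpolation=2))
    tiles.append(np.hstack(row))
    # station tray rim
    m=(P[...,2]>.043)&(P[...,2]<.056)&(abs(P[...,0]-.51)<.12)&(abs(P[...,1]+.022)<.105)
    print(c,'tray rect',cv2.minAreaRect(P[m][:,:2].astype(np.float32)*1000),P[m][:,2].mean())
    for n,(x,y),z,rr in(('cap',(.648,-.164),.195,.022),('collar',(.515,-.169),.048,.05),('handle',(.505,.088),.108,.03)):
        m=(np.hypot(P[...,0]-x,P[...,1]-y)<rr)&(P[...,2]>z)&(P[...,2]<z+.02); print(n,m.sum(),P[m].mean(0).round(4) if m.any() else '',P[m].min(0).round(3) if m.any() else '',P[m].max(0).round(3) if m.any() else '')
cv2.imwrite('pics/m.png',cv2.cvtColor(np.vstack(tiles),cv2.COLOR_RGB2BGR))
```

```text
side A 442 zmax 0.061 rimc 0.416 -0.3591 0.0311 mean [ 0.4152 -0.3585  0.0569]
side B 417 zmax 0.061 rimc 0.541 -0.3495 0.0316 mean [ 0.5396 -0.3507  0.0571]
side C 253 zmax 0.06 rimc 0.4282 0.3243 0.0317 mean [0.4275 0.3219 0.0567]
side D 227 zmax 0.06 rimc 0.5671 0.3335 0.0324 mean [0.5645 0.3325 0.0565]
side tray rect ((507.1590576171875, -20.027015686035156), (185.53053283691406, 196.59783935546875), 1.878278374671936) 0.04771762079933191
cap 85 [ 0.6458 -0.1686  0.2014] [ 0.629 -0.186  0.195] [ 0.669 -0.143  0.206]
collar 165 [ 0.5099 -0.1757  0.0562] [ 0.486 -0.202  0.048] [ 0.541 -0.146  0.067]
handle 31 [0.5005 0.0821 0.1129] [0.493 0.068 0.108] [0.509 0.098 0.116]
top A 185 zmax 0.063 rimc 0.418 -0.3539 0.0301 mean [ 0.4174 -0.3567  0.058 ]
top B 199 zmax 0.063 rimc 0.5436 -0.3463 0.0301 mean [ 0.5432 -0.3488  0.0585]
top C 210 zmax 0.062 rimc 0.4319 0.3296 0.0301 mean [0.4326 0.3309 0.0579]
top D 221 zmax 0.064 rimc 0.5703 0.3391 0.0305 mean [0.5701 0.3409 0.0581]
top tray rect ((509.09271240234375, -15.594512939453125), (180.8513946533203, 195.2538604736328), 2.117009401321411) 0.04880504856875608
cap 137 [ 0.6502 -0.1627  0.2029] [ 0.633 -0.181  0.195] [ 0.668 -0.144  0.209]
collar 212 [ 0.5156 -0.1676  0.0569] [ 0.476 -0.193  0.049] [ 0.543 -0.141  0.066]
handle 57 [0.5038 0.0887 0.1137] [0.496 0.075 0.109] [0.512 0.103 0.12 ]
```

View pics/m.png

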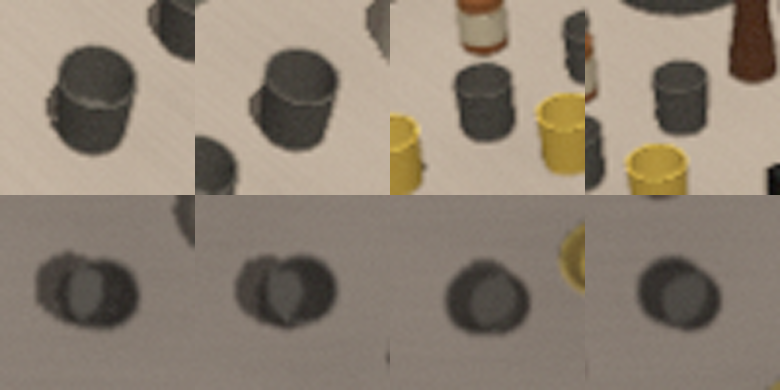

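All four stand upright with their rims at about 0.060 m; the dark patches beside A and B look like shadows. I'll check that, then go to D.

```bash
cat >> h.py <<'E'
def ang():
    Rm=R.from_rotvec(ctrl.get_state()['tool_rot']).as_matrix(); return np.degrees(np.arctan2(Rm[1,1],Rm[0,1])).round(1)
E
python3 - <<'E'
from h import *
for c in('top','side'):
    im,d=look(c);P=cloud(c,d)
    for x,y in((.417,-.3565),(.5423,-.348),(.43,.327)):
        r=np.hypot(P[...,0]-x,P[...,1]-y); m=(r>.037)&(r<.055)&(P[...,2]>.015)&(P[...,2]<.06); print(c,x,y,m.sum(),P[m].mean(0).round(3) if m.any() else '')
print(rel([.5685,.336,.2]),rel([.5685,.336,.04]),ang())
E
```

```text
top 0.417 -0.3565 0 
top 0.5423 -0.348 0 
top 0.43 0.327 0 
side 0.417 -0.3565 0 
side 0.5423 -0.348 0 
side 0.43 0.327 0 
[-444.8 -162.    41.6] [-444.8 -162.   201.6] 72.9
```

```bash
python3 -m crank '[{"tx":-445,"ty":-162,"tz":0},{"tx":-445,"ty":-162,"tz":0},{"tx":-445,"ty":-162,"tz":0},{"tx":-445,"ty":-162,"tz":0},{"tx":-445,"ty":-162,"tz":0}]' 87 15
python3 -c "
from h import *
print(rel([.5685,.336,.2]),ang())"
```

```text
[-444.8 -162.    41.6] 72.9$[0]: bad value
```

```bash
python3 -m crank '[{"tx":-58,"ty":-21,"tz":0},{"tx":-116,"ty":-42,"tz":0},{"tx":-174,"ty":-63,"tz":0},{"tx":-232,"ty":-84,"tz":0},{"tx":-290,"ty":-105,"tz":0}]' 87 15
python3 -c "
from h import *
print(rel([.5685,.336,.2]),ang())"
```

```text
[-444.8 -162.    41.6] 72.9$[0]: bad value
```

```bash
python3 -m crank '[{"tx":-58,"ty":-21,"tz":0,"turn":0},{"tx":-116,"ty":-42,"tz":0,"turn":0},{"tx":-174,"ty":-63,"tz":0,"turn":0},{"tx":-232,"ty":-84,"tz":0,"turn":0},{"tx":-290,"ty":-105,"tz":0,"turn":0}]' 87 15
python3 -c "
from h import *
print(rel([.5685,.336,.2]),ang())"; python3 -m crank --help | head -30
```

```text
time: 2.02
position: [0.4386, 0.4346, 0.2419]
tool_rot: [0.466, 3.106, 0.001]
ft_force: [0.3, 1.0, -0.3]
grip_width: 0.996
grip_force: 0.0
[-153.1  -56.3   41.9] 72.9invalid input: not JSON, or not a number
```

```bash
python3 -m crank '[{"tx":-58,"ty":-21,"tz":10,"turn":0},{"tx":-116,"ty":-42,"tz":20,"turn":0},{"tx":-153,"ty":-57,"tz":42,"turn":0},{"tx":-153,"ty":-57,"tz":80,"turn":0},{"tx":-153,"ty":-57,"tz":95,"turn":0}]'
python3 -c "
from h import *
im,d=look('top','d1');print(rel([.5685,.336,.04]),ang())
for c in('top','side'):print([(np.round(e['xyz'],3),round(e['confidence'],2)) for e in ctrl.mark_of(c,'mould1')] if c=='top' or look(c) else 0)"
```

```text
time: 2.65
position: [0.5657, 0.3356, 0.144]
tool_rot: [-0.467, -3.104, 0.004]
ft_force: [0.1, -0.2, 1.4]
grip_width: 1.001
grip_force: 0.0
[ -4.    1.4 102.8] 73.0
[(array([ 0.545, -0.347, -0.002]), 0.88), (array([ 0.461,  0.236, -0.   ]), 0.81), (array([0.315, 0.312, 0.003]), 0.78), (array([ 0.42 , -0.358,  0.001]), 0.7), (array([ 0.435,  0.333, -0.001]), 0.6), (array([ 0.514, -0.17 ,  0.042]), 0.32)]
[(array([ 0.418, -0.36 ,  0.001]), 0.82), (array([ 0.437,  0.328, -0.004]), 0.74), (array([ 0.544, -0.342,  0.003]), 0.72), (array([ 0.567,  0.336, -0.001]), 0.68), (array([0.317, 0.312, 0.002]), 0.66), (array([ 0.463,  0.234, -0.005]), 0.65), (array([ 0.489, -0.485,  0.003]), 0.17)]
```

```bash
python3 -m crank '[{"tx":-4,"ty":1,"tz":40,"turn":0},{"tx":-4,"ty":1,"tz":80,"turn":0},{"tx":-4,"ty":1,"tz":103,"turn":0},{"tx":-4,"ty":1,"tz":103,"turn":0}]'
python3 -m crank '[{"tx":0,"ty":0,"tz":0,"turn":0},{"tx":0,"ty":0,"tz":0,"turn":0},{"tx":0,"ty":0,"tz":0,"turn":0},{"tx":0,"ty":0,"tz":0,"turn":0},{"tx":0,"ty":0,"tz":0,"turn":0}]' 45 15
```

```text
time: 3.35
position: [0.57, 0.3369, 0.0433]
tool_rot: [-0.464, -3.106, 0.001]
ft_force: [-0.5, -0.4, 0.7]
grip_width: 0.997
grip_force: 0.0
time: 3.98
position: [0.5713, 0.3368, 0.0444]
tool_rot: [0.466, 3.106, 0.002]
ft_force: [-0.5, -0.1, 3.3]
grip_width: 0.653
grip_force: 15.0
```

```bash
python3 -m crank '[{"tx":0,"ty":0,"tz":-60,"turn":0},{"tx":0,"ty":0,"tz":-120,"turn":0},{"tx":0,"ty":-50,"tz":-150,"turn":2},{"tx":0,"ty":-110,"tz":-150,"turn":4},{"tx":0,"ty":-170,"tz":-150,"turn":6}]'
python3 -c "
from h import *
print(rel([.554,.0236,.14]),ang(),ctrl.get_state()['joint_positions'])"
```

```text
time: 4.6
position: [0.5203, 0.1719, 0.1936]
tool_rot: [1.262, 2.877, 0.0]
ft_force: [1.6, -0.9, -1.3]
grip_width: 0.655
grip_force: 15.0
[-131.9  -75.6   53.7] 42.6 [-0.6560362   0.13276307  0.3142699   1.78308688 -0.04317462  1.23218248
  0.41381222]
```

```bash
python3 -m crank '[{"tx":-44,"ty":-25,"tz":0,"turn":2},{"tx":-88,"ty":-50,"tz":0,"turn":4},{"tx":-132,"ty":-76,"tz":20,"turn":6},{"tx":-132,"ty":-76,"tz":40,"turn":8.1},{"tx":-132,"ty":-76,"tz":54,"turn":8.1}]'
python3 -m crank '[{"tx":0,"ty":0,"tz":0,"turn":0},{"tx":0,"ty":0,"tz":0,"turn":0}]'
python3 -c "
from h import *
print(rel([.554,.0236,.082]),ang())"
```

```text
time: 5.22
position: [0.5545, 0.025, 0.1382]
tool_rot: [-2.172, -2.268, 0.002]
ft_force: [-0.5, 0.4, -1.0]
grip_width: 0.652
grip_force: 14.9
time: 5.48
position: [0.5556, 0.0264, 0.1401]
tool_rot: [2.17, 2.272, 0.001]
ft_force: [-0.8, -0.3, -0.9]
grip_width: 0.649
grip_force: 14.9
[-2.7 -1.7 58.1] 2.6
```

```bash
python3 -m crank '[{"tx":-2,"ty":-2,"tz":25,"turn":0},{"tx":-2,"ty":-2,"tz":48,"turn":0},{"tx":-2,"ty":-2,"tz":56,"turn":0},{"tx":-2,"ty":-2,"tz":58,"turn":0},{"tx":-2,"ty":-2,"tz":58,"turn":0}]'
```

```text
time: 6.1
position: [0.5542, 0.0236, 0.0826]
tool_rot: [2.172, 2.268, 0.003]
ft_force: [-0.3, -0.1, -0.7]
grip_width: 0.652
grip_force: 15.0
```

```bash
python3 -m crank '[{"tx":0,"ty":0,"tz":0,"turn":0},{"tx":0,"ty":0,"tz":0,"turn":0},{"tx":0,"ty":0,"tz":0,"turn":0}]' 74
python3 -m crank '[{"tx":0,"ty":0,"tz":-30,"turn":0},{"tx":0,"ty":0,"tz":-80,"turn":0},{"tx":0,"ty":0,"tz":-120,"turn":0},{"tx":45,"ty":-10,"tz":-120,"turn":-2},{"tx":90,"ty":-20,"tz":-120,"turn":-4}]'
python3 -c "
from h import *
look('top','e1');print(rel([.431,.328,.2]),ang())"
```

```text
time: 6.48
position: [0.5536, 0.0233, 0.0819]
tool_rot: [2.173, 2.268, 0.001]
ft_force: [-0.1, 0.4, -0.8]
grip_width: 0.831
grip_force: 0.0
time: 7.1
position: [0.5297, 0.1131, 0.2026]
tool_rot: [1.741, 2.614, 0.003]
ft_force: [0.9, 0.1, 0.3]
grip_width: 0.852
grip_force: 0.0
[227.6  -5.7   3.1] 23.5
```

View pics/e1.png

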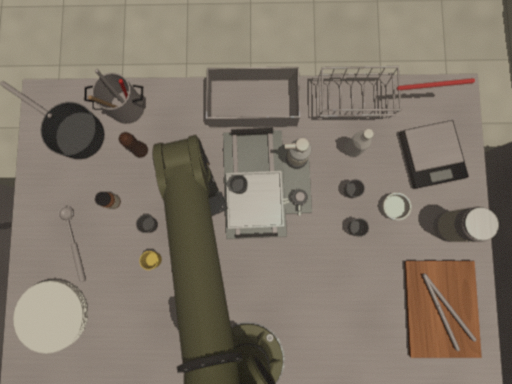

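The first mould stands in the far-left corner of the tray at (238,185). C is still at (148,223), so that's next.

```bash
python3 -m crank '[{"tx":45,"ty":-1,"tz":0,"turn":-2},{"tx":90,"ty":-2,"tz":0,"turn":-4},{"tx":135,"ty":-3,"tz":0,"turn":-6},{"tx":180,"ty":-5,"tz":0,"turn":-8},{"tx":227,"ty":-6,"tz":0,"turn":-10}]' 87
python3 -m crank '[{"tx":0,"ty":0,"tz":30,"turn":0},{"tx":0,"ty":0,"tz":60,"turn":0}]'
python3 -c "
from h import *
print(rel([.431,.328,.042]),ang())
for c in('side','top'):
    im,d=look(c);P=cloud(c,d);m=(np.hypot(P[...,0]-.431,P[...,1]-.328)<.045)&(P[...,2]>.052)&(P[...,2]<.068);print(m.sum(),cv2.minEnclosingCircle(P[m][:,:2].astype(np.float32)) if m.sum()>5 else '')
"
```

```text
time: 7.78
position: [0.4368, 0.3209, 0.2017]
tool_rot: [0.472, 3.106, 0.0]
ft_force: [1.1, 0.7, 0.1]
grip_width: 0.999
grip_force: 0.0
time: 8.02
position: [0.4373, 0.3207, 0.1411]
tool_rot: [0.478, 3.104, 0.001]
ft_force: [0.5, -0.2, -0.2]
grip_width: 1.0
grip_force: 0.0
[ 8.2  5.  99.1] 72.5
53 ((0.4326001703739166, 0.32337814569473267), 0.033796463161706924)
0
```

```bash
python3 -m crank '[{"tx":7,"ty":5,"tz":30,"turn":0},{"tx":7,"ty":5,"tz":65,"turn":0},{"tx":7,"ty":5,"tz":97,"turn":0},{"tx":7,"ty":5,"tz":97,"turn":0}]'
python3 -m crank '[{"tx":0,"ty":0,"tz":0,"turn":0},{"tx":0,"ty":0,"tz":0,"turn":0},{"tx":0,"ty":0,"tz":0,"turn":0},{"tx":0,"ty":0,"tz":0,"turn":0},{"tx":0,"ty":0,"tz":0,"turn":0}]' 45 15
```

```text
time: 8.62
position: [0.4312, 0.3257, 0.0435]
tool_rot: [-0.48, -3.102, 0.005]
ft_force: [-0.2, -0.5, 0.2]
grip_width: 0.999
grip_force: 0.0
time: 9.25
position: [0.4325, 0.3272, 0.0453]
tool_rot: [0.479, 3.104, 0.001]
ft_force: [-0.4, -0.2, 5.8]
grip_width: 0.65
grip_force: 14.9
```

```bash
python3 -m crank '[{"tx":0,"ty":0,"tz":-60,"turn":0},{"tx":0,"ty":0,"tz":-120,"turn":0},{"tx":0,"ty":-50,"tz":-150,"turn":2},{"tx":0,"ty":-100,"tz":-150,"turn":4},{"tx":0,"ty":-150,"tz":-150,"turn":6}]'
python3 -c "
from h import *
print(rel([.462,.0204,.14]),ang())"
```

```text
time: 9.88
position: [0.3862, 0.1822, 0.1945]
tool_rot: [-1.275, -2.871, -0.0]
ft_force: [0.7, -0.7, -1.7]
grip_width: 0.653
grip_force: 15.0
[-170.9  -52.3   54.5] 42.1
```

```bash
python3 -m crank '[{"tx":-43,"ty":-13,"tz":0,"turn":2},{"tx":-86,"ty":-26,"tz":0,"turn":4},{"tx":-129,"ty":-39,"tz":0,"turn":6},{"tx":-171,"ty":-52,"tz":20,"turn":8},{"tx":-171,"ty":-52,"tz":54,"turn":8}]'
python3 -m crank '[{"tx":0,"ty":0,"tz":0,"turn":0},{"tx":0,"ty":0,"tz":0,"turn":0}]'
python3 -c "
from h import *
print(rel([.462,.0204,.0828]),ang())"
```

```text
time: 10.5
position: [0.4658, 0.0187, 0.1408]
tool_rot: [2.181, 2.258, 0.003]
ft_force: [0.6, 0.9, -1.8]
grip_width: 0.655
grip_force: 15.0
time: 10.75
position: [0.4641, 0.0231, 0.1412]
tool_rot: [2.172, 2.269, 0.001]
ft_force: [0.1, -0.0, -0.8]
grip_width: 0.655
grip_force: 15.0
[-2.6 -2.3 58.4] 2.5
```

```bash
python3 -m crank '[{"tx":-2,"ty":-2,"tz":25,"turn":0},{"tx":-2,"ty":-2,"tz":48,"turn":0},{"tx":-2,"ty":-2,"tz":56,"turn":0},{"tx":-2,"ty":-2,"tz":58,"turn":0},{"tx":-2,"ty":-2,"tz":58,"turn":0}]'
python3 -m crank '[{"tx":0,"ty":0,"tz":0,"turn":0},{"tx":0,"ty":0,"tz":0,"turn":0},{"tx":0,"ty":0,"tz":0,"turn":0}]' 72
python3 -m crank '[{"tx":0,"ty":0,"tz":-30,"turn":0},{"tx":0,"ty":0,"tz":-80,"turn":0},{"tx":0,"ty":0,"tz":-140,"turn":0},{"tx":-40,"ty":10,"tz":-170,"turn":2},{"tx":-90,"ty":20,"tz":-180,"turn":4}]'
python3 -c "
from h import *
print(rel([.5423,-.348,.2]),ang(),ctrl.get_state()['joint_positions'].round(2))"
```

```text
time: 11.38
position: [0.4629, 0.0208, 0.0836]
tool_rot: [2.173, 2.268, 0.003]
ft_force: [-0.4, -0.5, -1.1]
grip_width: 0.651
grip_force: 15.0
time: 11.75
position: [0.4623, 0.0205, 0.0829]
tool_rot: [2.174, 2.268, 0.001]
ft_force: [-0.0, 0.1, -1.1]
grip_width: 0.816
grip_force: 0.0
time: 12.38
position: [0.4874, -0.0686, 0.2654]
tool_rot: [2.535, 1.852, 0.008]
ft_force: [0.9, 0.2, -0.2]
grip_width: 0.826
grip_force: 0.0
[-249.6  136.9   65.4] -17.7 [-0.46 -0.05  0.53  1.82  0.03  1.37 -0.24]
```

```bash
python3 -m crank '[{"tx":-52,"ty":28,"tz":0,"turn":1},{"tx":-104,"ty":56,"tz":0,"turn":2},{"tx":-156,"ty":84,"tz":0,"turn":3},{"tx":-208,"ty":112,"tz":0,"turn":4},{"tx":-250,"ty":137,"tz":30,"turn":5.4}]' 87
python3 -m crank '[{"tx":0,"ty":0,"tz":30,"turn":0},{"tx":0,"ty":0,"tz":60,"turn":0},{"tx":0,"ty":0,"tz":90,"turn":0}]'
python3 -c "
from h import *
print(rel([.5425,-.348,.042]),ang())
for c in('side','top'):
    im,d=look(c,'f'+c);P=cloud(c,d)
    for x,y in((.542,-.348),(.418,-.357)):
        m=(np.hypot(P[...,0]-x,P[...,1]-y)<.045)&(P[...,2]>.052)&(P[...,2]<.068);print(c,m.sum(),cv2.minEnclosingCircle(P[m][:,:2].astype(np.float32)) if m.sum()>5 else '')
"
```

```text
time: 13.0
position: [0.5424, -0.3516, 0.2347]
tool_rot: [2.896, 1.206, 0.005]
ft_force: [0.6, 0.2, -0.7]
grip_width: 1.001
grip_force: 0.0
time: 13.38
position: [0.541, -0.3484, 0.1413]
tool_rot: [-2.898, -1.213, 0.0]
ft_force: [1.0, -0.2, 0.5]
grip_width: 0.996
grip_force: 0.0
[ 1.3  0.8 99.3] -44.6
side 98 ((0.5411703586578369, -0.34953659772872925), 0.03163963183760643)
side 106 ((0.41473981738090515, -0.35722771286964417), 0.03115728870034218)
top 10 ((0.5626649856567383, -0.3298022747039795), 0.012891029007732868)
top 0
```

View pics/fside.png

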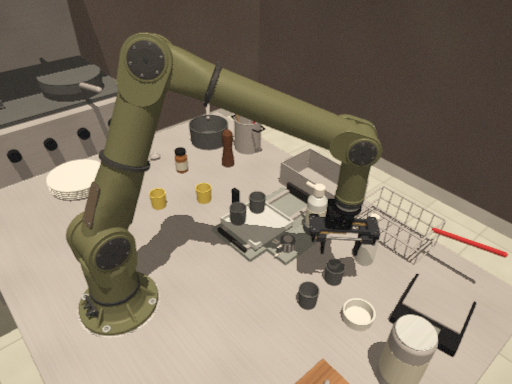

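The moulds at (238,213) and (258,202) stand on the tray, and the gripper is above B at (334,272). Next: grasp B.

```bash
python3 -m crank '[{"tx":1,"ty":1,"tz":30,"turn":0},{"tx":1,"ty":1,"tz":65,"turn":0},{"tx":1,"ty":1,"tz":97,"turn":0},{"tx":1,"ty":1,"tz":97,"turn":0}]'
python3 -m crank '[{"tx":0,"ty":0,"tz":0,"turn":0},{"tx":0,"ty":0,"tz":0,"turn":0},{"tx":0,"ty":0,"tz":0,"turn":0},{"tx":0,"ty":0,"tz":0,"turn":0},{"tx":0,"ty":0,"tz":0,"turn":0}]' 45 15
python3 -m crank '[{"tx":0,"ty":0,"tz":-60,"turn":0},{"tx":0,"ty":0,"tz":-120,"turn":0},{"tx":0,"ty":0,"tz":-165,"turn":-1},{"tx":20,"ty":-10,"tz":-200,"turn":-2},{"tx":60,"ty":-30,"tz":-200,"turn":-3}]'
python3 -c "
from h import *
print(rel([.5571,-.0684,.20]),ang())"
```

```text
time: 13.98
position: [0.5415, -0.3473, 0.0444]
tool_rot: [-2.895, -1.213, 0.004]
ft_force: [-0.5, 0.6, 0.1]
grip_width: 0.998
grip_force: 0.0
time: 14.6
position: [0.5428, -0.3484, 0.0464]
tool_rot: [2.897, 1.213, 0.001]
ft_force: [-1.0, 1.5, 6.0]
grip_width: 0.671
grip_force: 14.8
time: 15.22
position: [0.5632, -0.2877, 0.2489]
tool_rot: [2.712, 1.575, 0.004]
ft_force: [0.1, -0.1, -2.0]
grip_width: 0.671
grip_force: 14.9
[ 187.5 -114.3   48.1] -29.7
```

```bash
python3 -m crank '[{"tx":40,"ty":-25,"tz":0,"turn":-2},{"tx":80,"ty":-50,"tz":0,"turn":-4},{"tx":120,"ty":-75,"tz":0,"turn":-6},{"tx":160,"ty":-100,"tz":0,"turn":-8},{"tx":187,"ty":-114,"tz":20,"turn":-10}]'
python3 -m crank '[{"tx":0,"ty":0,"tz":30,"turn":-1},{"tx":0,"ty":0,"tz":60,"turn":-1},{"tx":0,"ty":0,"tz":80,"turn":-1},{"tx":0,"ty":0,"tz":80,"turn":-1}]'
python3 -c "
from h import *
print(rel([.5571,-.0684,.0845]),ang())
for c in('top','side'):
    im,d=look(c);P=cloud(c,d);m=(abs(P[...,0]-.648)<.015)&(P[...,2]>.17)&(P[...,2]<.215)&(P[...,1]>-.15)&(P[...,1]<-.08);print(c,m.sum(),P[m].max(0) if m.any() else '')
"
```

```text
time: 15.85
position: [0.5569, -0.0628, 0.2263]
tool_rot: [1.78, 2.587, 0.004]
ft_force: [0.5, -0.4, -2.4]
grip_width: 0.67
grip_force: 14.9
time: 16.35
position: [0.5545, -0.0656, 0.1434]
tool_rot: [-1.676, -2.653, 0.004]
ft_force: [-0.2, 0.4, -0.9]
grip_width: 0.667
grip_force: 15.0
[-3.8  1.4 58.9] 25.4
top 24 [ 0.6627459  -0.14410203  0.20695475]
side 36 [ 0.65255626 -0.11521114  0.2008958 ]
```

```bash
python3 -m crank '[{"tx":-3,"ty":1,"tz":25,"turn":0},{"tx":-3,"ty":1,"tz":46,"turn":0},{"tx":-3,"ty":1,"tz":56,"turn":0},{"tx":-3,"ty":1,"tz":59,"turn":0},{"tx":-3,"ty":1,"tz":59,"turn":0}]'
```

```text
time: 17.08
position: [0.559, -0.0679, 0.0873]
tool_rot: [1.677, 2.655, 0.001]
ft_force: [1.0, -0.4, -1.9]
grip_width: 0.667
grip_force: 15.0
```

```bash
python3 -m crank '[{"tx":0,"ty":0,"tz":1,"turn":0},{"tx":0,"ty":0,"tz":2,"turn":0},{"tx":0,"ty":0,"tz":2,"turn":0}]'
```

```text
time: 17.45
position: [0.5585, -0.0679, 0.0847]
tool_rot: [1.678, 2.656, 0.0]
ft_force: [-1.3, 0.6, -1.7]
grip_width: 0.67
grip_force: 15.0
```

```bash
python3 -m crank '[{"tx":0,"ty":0,"tz":1,"turn":0},{"tx":0,"ty":0,"tz":1,"turn":0},{"tx":0,"ty":0,"tz":1,"turn":0},{"tx":0,"ty":0,"tz":1,"turn":0}]' 72
python3 -m crank '[{"tx":0,"ty":0,"tz":-30,"turn":0},{"tx":0,"ty":0,"tz":-80,"turn":0},{"tx":0,"ty":0,"tz":-140,"turn":0},{"tx":30,"ty":0,"tz":-170,"turn":2},{"tx":50,"ty":0,"tz":-170,"turn":4}]'
python3 -c "
from h import *
print(rel([.418,-.357,.255]),ang())"
```

```text
time: 17.95
position: [0.5585, -0.0679, 0.0837]
tool_rot: [1.678, 2.656, 0.0]
ft_force: [-0.2, -0.1, -0.4]
grip_width: 0.827
grip_force: 0.0
time: 18.58
position: [0.5383, -0.0219, 0.2569]
tool_rot: [2.118, 2.316, 0.008]
ft_force: [0.5, 0.0, 0.1]
grip_width: 0.827
grip_force: 0.0
[-323.  -149.7    0.7] 5.1
```

```bash
python3 -m crank '[{"tx":-54,"ty":-25,"tz":0,"turn":2},{"tx":-108,"ty":-50,"tz":0,"turn":4},{"tx":-162,"ty":-75,"tz":0,"turn":6},{"tx":-216,"ty":-100,"tz":0,"turn":8},{"tx":-260,"ty":-121,"tz":0,"turn":10}]' 87
python3 -c "
from h import *
print(rel([.4175,-.357,.14]),ang())"
```

```text
time: 19.2
position: [0.4398, -0.2955, 0.2539]
tool_rot: [2.902, 1.202, 0.002]
ft_force: [0.7, -0.1, -0.3]
grip_width: 0.999
grip_force: 0.0
[-59.4  27.6 113.9] -45.0
```

```bash
python3 -m crank '[{"tx":-30,"ty":14,"tz":30,"turn":0},{"tx":-59,"ty":28,"tz":60,"turn":0},{"tx":-59,"ty":28,"tz":100,"turn":0},{"tx":-59,"ty":28,"tz":114,"turn":0},{"tx":-59,"ty":28,"tz":114,"turn":0}]' 87
python3 -c "
from h import *
print(rel([.4175,-.357,.042]),ang())
for c in('side','top'):
    im,d=look(c);P=cloud(c,d)
    for x,y in((.418,-.357),):
        m=(np.hypot(P[...,0]-x,P[...,1]-y)<.045)&(P[...,2]>.052)&(P[...,2]<.068);print(c,m.sum(),cv2.minEnclosingCircle(P[m][:,:2].astype(np.float32)) if m.sum()>5 else '')
"
```

```text
time: 19.82
position: [0.4197, -0.3541, 0.1392]
tool_rot: [-2.896, -1.214, 0.001]
ft_force: [0.4, 0.5, 0.1]
grip_width: 1.003
grip_force: 0.0
[-3.6  0.6 97.2] -44.5
side 109 ((0.4157647490501404, -0.35824742913246155), 0.03131519630551338)
top 15 ((0.43229490518569946, -0.34184420108795166), 0.0202044490724802)
```

```bash
python3 -m crank '[{"tx":-3,"ty":0,"tz":30,"turn":0},{"tx":-3,"ty":0,"tz":65,"turn":0},{"tx":-3,"ty":0,"tz":97,"turn":0},{"tx":-3,"ty":0,"tz":97,"turn":0}]'
python3 -m crank '[{"tx":0,"ty":0,"tz":0,"turn":0},{"tx":0,"ty":0,"tz":0,"turn":0},{"tx":0,"ty":0,"tz":0,"turn":0},{"tx":0,"ty":0,"tz":0,"turn":0},{"tx":0,"ty":0,"tz":0,"turn":0}]' 45 15
python3 -m crank '[{"tx":0,"ty":0,"tz":-60,"turn":0},{"tx":0,"ty":0,"tz":-120,"turn":0},{"tx":0,"ty":0,"tz":-165,"turn":-1},{"tx":20,"ty":-10,"tz":-190,"turn":-2},{"tx":60,"ty":-30,"tz":-190,"turn":-3}]'
python3 -c "
from h import *
print(rel([.465,-.0716,.20]),ang())"
```

```text
time: 20.42
position: [0.4173, -0.3559, 0.042]
tool_rot: [-2.895, -1.214, 0.002]
ft_force: [0.1, -0.5, 0.3]
grip_width: 0.997
grip_force: 0.0
time: 21.05
position: [0.4178, -0.3568, 0.0433]
tool_rot: [-2.897, -1.213, -0.001]
ft_force: [-1.2, 1.3, 5.6]
grip_width: 0.666
grip_force: 15.1
time: 21.68
position: [0.4385, -0.2952, 0.2348]
tool_rot: [2.713, 1.576, 0.004]
ft_force: [1.5, 0.6, -1.6]
grip_width: 0.67
grip_force: 15.0
[207.4 -87.9  34.4] -29.7
```

```bash
python3 -m crank '[{"tx":52,"ty":-22,"tz":0,"turn":0.5},{"tx":104,"ty":-44,"tz":0,"turn":1},{"tx":156,"ty":-66,"tz":0,"turn":1.5},{"tx":207,"ty":-88,"tz":20,"turn":2},{"tx":207,"ty":-88,"tz":60,"turn":2}]'
python3 -m crank '[{"tx":0,"ty":0,"tz":20,"turn":0},{"tx":0,"ty":0,"tz":35,"turn":0},{"tx":0,"ty":0,"tz":35,"turn":0}]'
python3 -c "
from h import *
print(rel([.465,-.0716,.0825]),ang())"
```

```text
time: 22.3
position: [0.4655, -0.0643, 0.1728]
tool_rot: [-2.836, -1.35, -0.007]
ft_force: [0.2, -0.5, -2.7]
grip_width: 0.67
grip_force: 15.0
time: 22.68
position: [0.4631, -0.0698, 0.1366]
tool_rot: [-2.842, -1.337, 0.003]
ft_force: [0.4, 0.3, -1.4]
grip_width: 0.669
grip_force: 15.0
[-0.1  2.7 54.1] -39.6
```

```bash
python3 -m crank '[{"tx":0,"ty":2,"tz":22,"turn":0},{"tx":0,"ty":2,"tz":42,"turn":0},{"tx":0,"ty":2,"tz":50,"turn":0},{"tx":0,"ty":2,"tz":53,"turn":0},{"tx":0,"ty":2,"tz":53,"turn":0}]'
python3 -m crank '[{"tx":0,"ty":0,"tz":1,"turn":0},{"tx":0,"ty":0,"tz":1,"turn":0},{"tx":0,"ty":0,"tz":1,"turn":0}]'
```

```text
time: 23.3
position: [0.466, -0.0709, 0.0852]
tool_rot: [2.842, 1.338, 0.002]
ft_force: [0.6, 0.2, -2.2]
grip_width: 0.666
grip_force: 15.0
time: 23.68
position: [0.4656, -0.0708, 0.0838]
tool_rot: [2.842, 1.339, 0.001]
ft_force: [-0.3, 0.2, -2.1]
grip_width: 0.671
grip_force: 15.0
```

```bash
python3 -m crank '[{"tx":0,"ty":0,"tz":1,"turn":0},{"tx":0,"ty":0,"tz":1,"turn":0},{"tx":0,"ty":0,"tz":1,"turn":0},{"tx":0,"ty":0,"tz":1,"turn":0}]' 72
python3 -m crank '[{"tx":0,"ty":0,"tz":-30,"turn":0},{"tx":0,"ty":0,"tz":-80,"turn":0},{"tx":0,"ty":0,"tz":-140,"turn":0},{"tx":40,"ty":-20,"tz":-160,"turn":-2},{"tx":80,"ty":-50,"tz":-160,"turn":-4}]'
python3 -c "
from h import *
look('side','g');look('top')
for c in('side','top'):print([(np.round(e['xyz'],3),round(e['confidence'],2)) for e in ctrl.mark_of(c,'tray_handle')])
print(rel([.505,.088,.21]),ang())"
```

```text
time: 24.18
position: [0.4656, -0.0709, 0.0827]
tool_rot: [2.842, 1.339, 0.0]
ft_force: [-0.1, 0.5, -0.7]
grip_width: 0.821
grip_force: 0.0
time: 24.8
position: [0.4797, 0.0232, 0.2453]
tool_rot: [2.562, 1.815, 0.009]
ft_force: [0.7, 1.2, -0.4]
grip_width: 0.825
grip_force: 0.0
[(array([0.505, 0.091, 0.1  ]), 0.85)]
[(array([ 0.508, -0.029,  0.038]), 0.57)]
[70.2  4.1 32.4] -19.5
```

View pics/g.png

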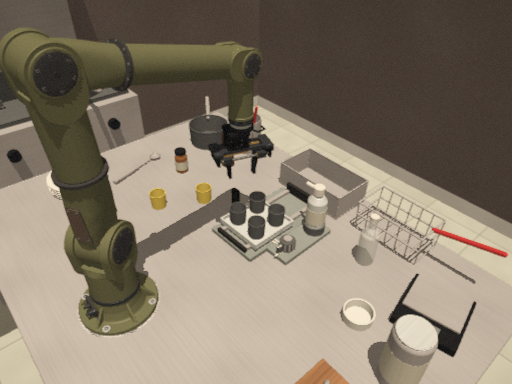

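All four moulds stand on the tray at (238,213), (258,202), (257,226) and (276,215). Now the handle.

```bash
python3 -m crank '[{"tx":35,"ty":2,"tz":0,"turn":-2},{"tx":70,"ty":4,"tz":10,"turn":-4.3},{"tx":70,"ty":4,"tz":40,"turn":-4.3},{"tx":70,"ty":4,"tz":70,"turn":-4.3},{"tx":70,"ty":4,"tz":70,"turn":-4.3}]' 60
python3 -c "
from h import *
print(rel([.505,.089,.1]),ang())"
```

```text
time: 25.62
position: [0.5034, 0.0852, 0.1704]
tool_rot: [-2.186, -2.254, 0.008]
ft_force: [-0.3, 0.1, 0.9]
grip_width: 0.69
grip_force: 0.0
[ 3.9  2.1 70.4] 1.8
```

```bash
python3 -m crank '[{"tx":4,"ty":1,"tz":30,"turn":0},{"tx":4,"ty":1,"tz":60,"turn":0},{"tx":4,"ty":1,"tz":70,"turn":0},{"tx":4,"ty":1,"tz":70,"turn":0}]'
python3 -m crank '[{"tx":0,"ty":0,"tz":0,"turn":0},{"tx":0,"ty":0,"tz":0,"turn":0},{"tx":0,"ty":0,"tz":0,"turn":0},{"tx":0,"ty":0,"tz":0,"turn":0},{"tx":0,"ty":0,"tz":0,"turn":0}]' 10 15
```

```text
time: 26.12
position: [0.5063, 0.0908, 0.1033]
tool_rot: [2.185, 2.257, 0.0]
ft_force: [-1.0, 0.2, 0.6]
grip_width: 0.689
grip_force: 0.0
time: 26.75
position: [0.5054, 0.0913, 0.1025]
tool_rot: [-2.183, -2.258, 0.001]
ft_force: [-3.0, -0.1, 1.8]
grip_width: 0.207
grip_force: 2.1
```

```bash
python3 -m crank '[{"tx":0,"ty":5,"tz":0,"turn":0},{"tx":0,"ty":14,"tz":0,"turn":0},{"tx":0,"ty":24,"tz":0,"turn":0},{"tx":0,"ty":34,"tz":0,"turn":0},{"tx":0,"ty":44,"tz":0,"turn":0}]'
python3 -m crank '[{"tx":0,"ty":10,"tz":0,"turn":0},{"tx":0,"ty":20,"tz":0,"turn":0},{"tx":0,"ty":30,"tz":0,"turn":0},{"tx":0,"ty":40,"tz":0,"turn":0},{"tx":0,"ty":50,"tz":0,"turn":0}]'
python3 -m crank '[{"tx":0,"ty":10,"tz":0,"turn":0},{"tx":0,"ty":18,"tz":0,"turn":0},{"tx":0,"ty":24,"tz":0,"turn":0},{"tx":0,"ty":28,"tz":0,"turn":0},{"tx":0,"ty":30,"tz":0,"turn":0}]'
```

```text
time: 27.38
position: [0.5507, 0.093, 0.1026]
tool_rot: [-2.183, -2.259, -0.0]
ft_force: [-3.4, 0.1, 4.5]
grip_width: 0.207
grip_force: 15.0
time: 28.0
position: [0.6005, 0.0947, 0.1026]
tool_rot: [-2.183, -2.259, -0.0]
ft_force: [-3.7, 1.9, 2.5]
grip_width: 0.206
grip_force: 15.0
time: 28.62
position: [0.6301, 0.0958, 0.1026]
tool_rot: [-2.183, -2.259, -0.001]
ft_force: [-2.7, 2.2, 3.1]
grip_width: 0.203
grip_force: 15.0
```

```bash
python3 -m crank '[{"tx":0,"ty":3,"tz":0,"turn":0},{"tx":0,"ty":6,"tz":0,"turn":0},{"tx":0,"ty":9,"tz":0,"turn":0},{"tx":0,"ty":12,"tz":0,"turn":0},{"tx":0,"ty":12,"tz":0,"turn":0}]'
python3 -m crank '[{"tx":0,"ty":2,"tz":0,"turn":0},{"tx":0,"ty":4,"tz":0,"turn":0},{"tx":0,"ty":5,"tz":0,"turn":0},{"tx":0,"ty":5,"tz":0,"turn":0}]'
```

```text
time: 29.25
position: [0.6321, 0.0959, 0.1022]
tool_rot: [-2.172, -2.247, 0.025]
ft_force: [-29.0, 1.0, 22.4]
grip_width: 0.214
grip_force: 14.8
time: 29.75
position: [0.6367, 0.096, 0.102]
tool_rot: [-2.171, -2.247, 0.025]
ft_force: [-31.2, 0.5, 21.7]
grip_width: 0.323
grip_force: 14.7
```

```bash
python3 -m crank '[{"tx":0,"ty":0,"tz":0,"turn":0},{"tx":0,"ty":0,"tz":0,"turn":0},{"tx":0,"ty":-4,"tz":0,"turn":0},{"tx":0,"ty":-8,"tz":0,"turn":0},{"tx":0,"ty":-8,"tz":0,"turn":0}]' 60
python3 -m crank '[{"tx":0,"ty":0,"tz":-40,"turn":0},{"tx":0,"ty":0,"tz":-90,"turn":0},{"tx":0,"ty":-40,"tz":-140,"turn":0},{"tx":0,"ty":-90,"tz":-140,"turn":0},{"tx":0,"ty":-140,"tz":-140,"turn":0}]'
python3 -c "
from h import *
look('side','h0');look('top','h1')
for c in('side','top'):
  for q in ('tray_handle','tray_floor','collar_center','collar_lug','mould1'):print(c,q,[(np.round(e['xyz'],3).tolist(),round(e['confidence'],2)) for e in ctrl.mark_of(c,q)])
print(ang(),ctrl.get_state()['joint_positions'].round(2))"
```

```text
time: 30.38
position: [0.639, 0.0952, 0.1025]
tool_rot: [2.184, 2.257, 0.0]
ft_force: [1.1, 0.2, 0.9]
grip_width: 0.68
grip_force: 0.0
time: 31.0
position: [0.4984, 0.0907, 0.2434]
tool_rot: [2.183, 2.257, 0.003]
ft_force: [0.6, 0.8, 0.2]
grip_width: 0.687
grip_force: 0.0
side tray_handle [([0.631, 0.092, 0.096], 0.67)]
side tray_floor [([0.639, -0.02, 0.036], 0.7), ([0.487, -0.485, 0.002], 0.66)]
side collar_center [([0.513, -0.17, 0.04], 0.77)]
side collar_lug [([0.489, -0.487, 0.003], 0.62), ([0.476, -0.173, 0.042], 0.48)]
side mould1 [([0.464, 0.231, -0.003], 0.65), ([0.682, 0.03, 0.038], 0.63), ([0.593, -0.069, 0.038], 0.61), ([0.314, 0.316, 0.001], 0.6), ([0.592, 0.022, 0.034], 0.55)]
top tray_handle [([0.633, 0.091, 0.097], 0.71), ([0.65, -0.164, 0.199], 0.57)]
top tray_floor [([0.647, -0.164, 0.203], 0.72), ([0.634, -0.022, 0.039], 0.64)]
top collar_center [([0.514, -0.169, 0.041], 0.51)]
top collar_lug [([0.476, -0.167, 0.043], 0.72)]
top mould1 [([0.689, -0.064, 0.037], 0.85), ([0.594, 0.03, 0.037], 0.84), ([0.682, 0.028, 0.037], 0.82), ([0.314, 0.312, -0.0], 0.81), ([0.458, 0.234, -0.0], 0.6)]
1.9 [-0.65  0.01  0.43  1.81 -0.    1.32 -0.19]
```

View pics/h0.png

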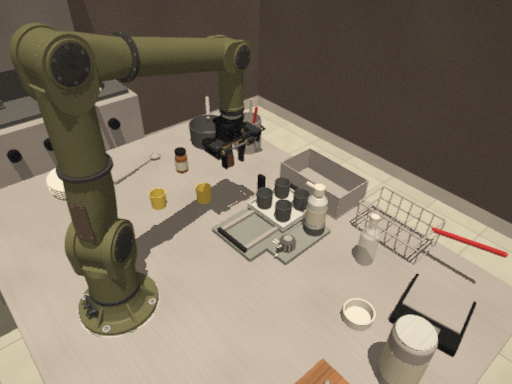

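```bash
python3 -m crank '[{"tx":-54,"ty":1,"tz":0,"turn":2},{"tx":-108,"ty":3,"tz":0,"turn":4},{"tx":-162,"ty":4,"tz":0,"turn":6},{"tx":-216,"ty":6,"tz":0,"turn":8},{"tx":-260,"ty":7,"tz":0,"turn":10}]' 80 30
python3 -m crank '[{"tx":0,"ty":0,"tz":40,"turn":0},{"tx":0,"ty":0,"tz":80,"turn":0},{"tx":0,"ty":0,"tz":100,"turn":0},{"tx":0,"ty":0,"tz":100,"turn":0}]'
python3 -c "
from h import *
print(rel([.5145,-.169,.055]),ang(),ctrl.get_state()['joint_positions'].round(2))"
```

```text
time: 32.22
position: [0.5147, -0.1711, 0.2427]
tool_rot: [2.937, 1.113, 0.0]
ft_force: [0.9, -0.0, -0.0]
grip_width: 0.918
grip_force: 0.0
time: 32.72
position: [0.5136, -0.1684, 0.1409]
tool_rot: [-2.933, -1.124, 0.006]
ft_force: [-0.6, 0.3, 1.0]
grip_width: 0.923
grip_force: 0.0
[ 0.5  1.2 85.9] -48.1 [-0.36  0.19  0.69  1.87 -0.13  1.13 -0.45]
```

```bash
python3 -m crank '[{"tx":0,"ty":1,"tz":30,"turn":0},{"tx":0,"ty":1,"tz":60,"turn":0},{"tx":0,"ty":1,"tz":80,"turn":0},{"tx":0,"ty":1,"tz":86,"turn":0},{"tx":0,"ty":1,"tz":86,"turn":0}]'
python3 -m crank '[{"tx":0,"ty":0,"tz":0,"turn":0},{"tx":0,"ty":0,"tz":0,"turn":0},{"tx":0,"ty":0,"tz":0,"turn":0},{"tx":0,"ty":0,"tz":0,"turn":0},{"tx":0,"ty":0,"tz":0,"turn":0}]' 40 30
```

```text
time: 33.35
position: [0.5161, -0.1695, 0.0574]
tool_rot: [2.933, 1.124, 0.001]
ft_force: [-0.7, -0.1, -0.0]
grip_width: 0.92
grip_force: 0.0
time: 33.98
position: [0.5156, -0.1694, 0.0568]
tool_rot: [2.933, 1.124, 0.001]
ft_force: [0.7, -0.5, 1.6]
grip_width: 0.589
grip_force: 30.0
```

```bash
python3 -m crank '[{"tx":0,"ty":0,"tz":0,"turn":1},{"tx":0,"ty":0,"tz":0,"turn":2},{"tx":0,"ty":0,"tz":0,"turn":3.5},{"tx":0,"ty":0,"tz":0,"turn":5},{"tx":0,"ty":0,"tz":0,"turn":6.5}]'
python3 -m crank '[{"tx":0,"ty":0,"tz":0,"turn":1.5},{"tx":0,"ty":0,"tz":0,"turn":3},{"tx":0,"ty":0,"tz":0,"turn":4.5},{"tx":0,"ty":0,"tz":0,"turn":6},{"tx":0,"ty":0,"tz":0,"turn":7}]'
python3 -m crank '[{"tx":0,"ty":0,"tz":0,"turn":1},{"tx":0,"ty":0,"tz":0,"turn":2},{"tx":0,"ty":0,"tz":0,"turn":3},{"tx":0,"ty":0,"tz":0,"turn":3}]'
python3 -c "
from h import *
print(ang(),ctrl.get_state()['torque'])
look('side','i')
print([(np.round(e['xyz'],3).tolist(),round(e['confidence'],2)) for e in ctrl.mark_of('side','collar_lug')])"
```

```text
time: 34.6
position: [0.5156, -0.1693, 0.0568]
tool_rot: [-3.131, -0.252, -0.001]
ft_force: [0.3, -0.3, 2.1]
grip_width: 0.59
grip_force: 30.0
time: 35.22
position: [0.5156, -0.1691, 0.0568]
tool_rot: [-3.062, 0.699, -0.0]
ft_force: [0.7, -0.3, 2.6]
grip_width: 0.594
grip_force: 30.0
time: 35.72
position: [0.5158, -0.1692, 0.0569]
tool_rot: [2.948, -1.086, 0.001]
ft_force: [-0.1, -0.5, 3.6]
grip_width: 0.59
grip_force: 30.0
-130.4 [-0.01612987  0.27495276  0.33815566]
[([0.508, -0.138, 0.038], 0.37)]
```

```bash
python3 -m crank '[{"tx":0,"ty":0,"tz":0,"turn":0},{"tx":0,"ty":0,"tz":0,"turn":0},{"tx":0,"ty":0,"tz":0,"turn":0},{"tx":0,"ty":0,"tz":-40,"turn":0},{"tx":0,"ty":0,"tz":-100,"turn":0}]' 80
python3 -m crank '[{"tx":0,"ty":0,"tz":-60,"turn":0},{"tx":0,"ty":0,"tz":-110,"turn":0},{"tx":0,"ty":0,"tz":-110,"turn":0},{"tx":0,"ty":0,"tz":-110,"turn":0}]' 0
python3 -c "
from h import *
print(rel([.649,-.164,.24]),ang(),ctrl.get_state()['joint_positions'].round(2))
look('top','j')
print([(np.round(e['xyz'],3).tolist(),round(e['confidence'],2)) for q in('collar_lug','nozzle_top') for e in ctrl.mark_of('top',q)])"
```

```text
time: 36.45
position: [0.5139, -0.1688, 0.1561]
tool_rot: [2.945, -1.089, -0.006]
ft_force: [1.6, 1.2, -0.0]
grip_width: 0.917
grip_force: 0.0
time: 36.95
position: [0.5149, -0.169, 0.2657]
tool_rot: [-2.946, 1.089, 0.002]
ft_force: [-0.9, -0.2, -0.2]
grip_width: 0.544
grip_force: 0.0
[ 98.7 -91.   25.6] -130.6 [-0.73  0.11  1.08  1.71 -0.1   1.38 -1.91]
[([0.51, -0.129, 0.042], 0.46), ([0.592, 0.032, 0.038], 0.5), ([0.647, -0.166, 0.202], 0.44)]
```

```bash
python3 -m crank '[{"tx":34,"ty":-31,"tz":0,"turn":0},{"tx":67,"ty":-62,"tz":0,"turn":0},{"tx":99,"ty":-90,"tz":0,"turn":0},{"tx":99,"ty":-90,"tz":10,"turn":0},{"tx":99,"ty":-90,"tz":20,"turn":0}]' 0
python3 -c "
from h import *
print(rel([.6485,-.1645,.223]),ang(),ctrl.get_state()['joint_positions'].round(2))"
```

```text
time: 37.72
position: [0.6478, -0.1661, 0.2446]
tool_rot: [2.944, -1.091, -0.004]
ft_force: [0.4, -0.4, -0.9]
grip_width: 0.006
grip_force: 0.0
[-0.5 -1.8 21.6] -130.7 [-0.48  0.51  1.    1.42 -0.43  1.44 -1.77]
```

```bash
python3 -m crank '[{"tx":0,"ty":-2,"tz":15,"turn":0},{"tx":0,"ty":-2,"tz":22,"turn":0},{"tx":0,"ty":-2,"tz":27,"turn":0},{"tx":0,"ty":-2,"tz":30,"turn":0},{"tx":0,"ty":-2,"tz":30,"turn":0}]'
```

```text
time: 38.35
position: [0.65, -0.1635, 0.2174]
tool_rot: [-2.946, 1.088, 0.001]
ft_force: [-3.5, 1.8, 5.6]
grip_width: 0.005
grip_force: 2.9
```

```bash
python3 -m crank '[{"tx":0,"ty":0,"tz":2,"turn":0},{"tx":0,"ty":0,"tz":4,"turn":0},{"tx":0,"ty":0,"tz":4,"turn":0}]'
```

```text
time: 38.72
position: [0.6503, -0.1636, 0.2155]
tool_rot: [-2.945, 1.088, -0.001]
ft_force: [-5.5, 3.3, 13.1]
grip_width: 0.008
grip_force: 6.5
```

```bash
python3 -m crank '[{"tx":0,"ty":0,"tz":1,"turn":0},{"tx":0,"ty":0,"tz":2,"turn":0},{"tx":0,"ty":0,"tz":2,"turn":0}]'
python3 -m crank '[{"tx":0,"ty":0,"tz":-15,"turn":0},{"tx":0,"ty":0,"tz":-35,"turn":0},{"tx":0,"ty":0,"tz":-50,"turn":0},{"tx":0,"ty":0,"tz":-50,"turn":0},{"tx":0,"ty":0,"tz":-50,"turn":0}]'
python3 -c "
from h import *
print(rel([.5155,-.1692,.265]),ang())"
```

```text
time: 39.1
position: [0.6503, -0.1637, 0.2153]
tool_rot: [-2.944, 1.087, -0.002]
ft_force: [-8.3, 3.6, 20.2]
grip_width: 0.007
grip_force: 10.5
time: 39.72
position: [0.6502, -0.1636, 0.2599]
tool_rot: [2.947, -1.089, -0.001]
ft_force: [-0.4, 0.7, -0.5]
grip_width: 0.013
grip_force: 0.0
[-98.7  91.8  -5. ] -130.6
```

Fully pressed: 2 mm more only raised the force and didn't move the cap. It has sprung back. Now back to the collar.

```bash
python3 -m crank '[{"tx":-34,"ty":31,"tz":0,"turn":0},{"tx":-67,"ty":62,"tz":0,"turn":0},{"tx":-99,"ty":92,"tz":0,"turn":0},{"tx":-99,"ty":92,"tz":0,"turn":0},{"tx":-99,"ty":92,"tz":0,"turn":0}]' 80
python3 -m crank '[{"tx":0,"ty":0,"tz":50,"turn":0},{"tx":0,"ty":0,"tz":100,"turn":0},{"tx":0,"ty":0,"tz":130,"turn":0},{"tx":0,"ty":0,"tz":130,"turn":0}]'
python3 -c "
from h import *
print(rel([.5155,-.1692,.0565]),ang())"
```

```text
time: 40.35
position: [0.5159, -0.1684, 0.2605]
tool_rot: [-2.946, 1.087, -0.001]
ft_force: [0.9, 0.7, -0.1]
grip_width: 0.488
grip_force: 0.0
time: 40.85
position: [0.5143, -0.1692, 0.128]
tool_rot: [2.943, -1.088, -0.008]
ft_force: [0.7, -0.2, 0.9]
grip_width: 0.894
grip_force: 0.0
[ 1.2 -1.2 71.5] -130.6
```

```bash
python3 -m crank '[{"tx":0,"ty":0,"tz":30,"turn":0},{"tx":0,"ty":0,"tz":60,"turn":0},{"tx":0,"ty":0,"tz":72,"turn":0},{"tx":0,"ty":0,"tz":72,"turn":0}]'
python3 -m crank '[{"tx":0,"ty":0,"tz":0,"turn":0},{"tx":0,"ty":0,"tz":0,"turn":0},{"tx":0,"ty":0,"tz":0,"turn":0},{"tx":0,"ty":0,"tz":0,"turn":0},{"tx":0,"ty":0,"tz":0,"turn":0}]' 40 30
python3 -m crank '[{"tx":0,"ty":0,"tz":0,"turn":-1},{"tx":0,"ty":0,"tz":0,"turn":-2},{"tx":0,"ty":0,"tz":0,"turn":-3.5},{"tx":0,"ty":0,"tz":0,"turn":-5},{"tx":0,"ty":0,"tz":0,"turn":-6.5}]'
```

```text
time: 41.35
position: [0.5159, -0.1696, 0.0589]
tool_rot: [2.946, -1.089, 0.0]
ft_force: [-0.1, -0.2, 0.3]
grip_width: 0.923
grip_force: 0.0
time: 41.98
position: [0.5157, -0.1691, 0.0589]
tool_rot: [-2.946, 1.088, -0.001]
ft_force: [-0.6, 1.4, 3.2]
grip_width: 0.585
grip_force: 30.0
time: 42.6
position: [0.5157, -0.1692, 0.0589]
tool_rot: [-3.134, 0.214, -0.001]
ft_force: [-0.1, 0.6, 2.5]
grip_width: 0.589
grip_force: 30.0
```

```bash
python3 -m crank '[{"tx":0,"ty":0,"tz":0,"turn":-1.5},{"tx":0,"ty":0,"tz":0,"turn":-3},{"tx":0,"ty":0,"tz":0,"turn":-4.5},{"tx":0,"ty":0,"tz":0,"turn":-6},{"tx":0,"ty":0,"tz":0,"turn":-7}]'
python3 -m crank '[{"tx":0,"ty":0,"tz":0,"turn":-1},{"tx":0,"ty":0,"tz":0,"turn":-2},{"tx":0,"ty":0,"tz":0,"turn":-3},{"tx":0,"ty":0,"tz":0,"turn":-3}]'
python3 -c "
from h import *
print(ang(),ctrl.get_state()['torque'])
look('side')
print([(np.round(e['xyz'],3).tolist(),round(e['confidence'],2)) for e in ctrl.mark_of('side','collar_lug')])"
```

```text
time: 43.22
position: [0.5157, -0.1693, 0.0589]
tool_rot: [-3.054, -0.736, -0.001]
ft_force: [0.5, 0.9, 3.0]
grip_width: 0.587
grip_force: 30.0
time: 43.72
position: [0.5157, -0.1694, 0.0589]
tool_rot: [-2.935, -1.12, -0.002]
ft_force: [-0.3, 0.2, 2.6]
grip_width: 0.587
grip_force: 30.0
-48.2 [ 0.14226932  0.03554148 -0.55361659]
[([0.475, -0.177, 0.04], 0.61), ([0.594, 0.025, 0.036], 0.48)]
```

```bash
python3 -m crank '[{"tx":0,"ty":0,"tz":0,"turn":0},{"tx":0,"ty":0,"tz":0,"turn":0},{"tx":0,"ty":0,"tz":0,"turn":0},{"tx":0,"ty":0,"tz":-40,"turn":0},{"tx":0,"ty":0,"tz":-100,"turn":0}]' 80
python3 -m crank '[{"tx":0,"ty":0,"tz":-60,"turn":0},{"tx":0,"ty":0,"tz":-100,"turn":-2},{"tx":0,"ty":0,"tz":-100,"turn":-4},{"tx":0,"ty":0,"tz":-100,"turn":-6},{"tx":0,"ty":0,"tz":-100,"turn":-8}]' 60
python3 -c "
from h import *
print(rel([.632,.093,.22]),ang())
look('top','k'); look('side')
print([(np.round(e['xyz'],3).tolist(),round(e['confidence'],2)) for c in('side','top') for q in('collar_lug','tray_handle','mould1') for e in ctrl.mark_of(c,q)])"
```

```text
time: 44.45
position: [0.5138, -0.1688, 0.1579]
tool_rot: [-2.932, -1.124, 0.007]
ft_force: [1.0, 0.2, 0.3]
grip_width: 0.915
grip_force: 0.0
time: 45.08
position: [0.5152, -0.1693, 0.2585]
tool_rot: [-2.366, -2.067, 0.0]
ft_force: [0.4, 0.0, -0.1]
grip_width: 0.692
grip_force: 0.0
[275.6  80.5  38.5] -7.7
[([0.478, -0.177, 0.04], 0.75), ([0.631, 0.093, 0.1], 0.97), ([0.682, -0.06, 0.039], 0.82), ([0.592, 0.029, 0.037], 0.72), ([0.467, 0.233, -0.005], 0.71), ([0.316, 0.314, -0.001], 0.7), ([0.682, 0.031, 0.04], 0.56), ([0.594, -0.072, 0.038], 0.56), ([0.644, -0.164, 0.203], 0.17), ([0.632, 0.092, 0.098], 0.82), ([0.504, 0.454, 0.001], 0.69), ([0.688, -0.062, 0.039], 0.86), ([0.312, 0.314, -0.0], 0.77), ([0.682, 0.028, 0.038], 0.72), ([0.593, 0.032, 0.035], 0.63), ([0.596, -0.065, 0.042], 0.58), ([0.461, 0.236, -0.002], 0.52)]
```

View pics/k.png

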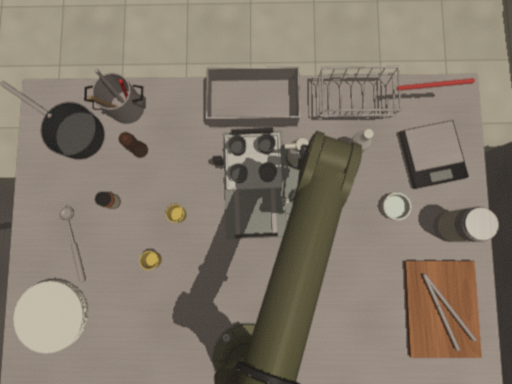

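The tray is at the far stop with four moulds at (236,145), (267,144), (238,172) and (268,171). The handle is at (217,160), and the lug is back at unlocked. Now the handle again.

```bash
python3 -m crank '[{"tx":55,"ty":16,"tz":0,"turn":0},{"tx":110,"ty":32,"tz":0,"turn":-1},{"tx":165,"ty":48,"tz":0,"turn":-2},{"tx":220,"ty":64,"tz":0,"turn":-2},{"tx":276,"ty":80,"tz":0,"turn":-2}]' 60
python3 -m crank '[{"tx":0,"ty":0,"tz":40,"turn":0},{"tx":0,"ty":0,"tz":80,"turn":0},{"tx":0,"ty":0,"tz":95,"turn":0},{"tx":0,"ty":0,"tz":95,"turn":0}]'
python3 -c "
from h import *
print(rel([.632,.092,.102]),ang())"
```

```text
time: 46.1
position: [0.634, 0.0944, 0.2586]
tool_rot: [2.185, 2.257, 0.001]
ft_force: [0.7, -0.1, 0.7]
grip_width: 0.692
grip_force: 0.0
time: 46.6
position: [0.6329, 0.0926, 0.1631]
tool_rot: [-2.184, -2.258, 0.002]
ft_force: [0.2, 0.4, 0.9]
grip_width: 0.69
grip_force: 0.0
[-0.6 -0.8 61.1] 1.9
```

```bash
python3 -m crank '[{"tx":0,"ty":-1,"tz":30,"turn":0},{"tx":0,"ty":-1,"tz":55,"turn":0},{"tx":0,"ty":-1,"tz":61,"turn":0},{"tx":0,"ty":-1,"tz":61,"turn":0}]'
python3 -m crank '[{"tx":0,"ty":0,"tz":0,"turn":0},{"tx":0,"ty":0,"tz":0,"turn":0},{"tx":0,"ty":0,"tz":0,"turn":0},{"tx":0,"ty":0,"tz":0,"turn":0},{"tx":0,"ty":0,"tz":0,"turn":0}]' 10 15
python3 -m crank '[{"tx":0,"ty":-4,"tz":0,"turn":0},{"tx":0,"ty":-12,"tz":0,"turn":0},{"tx":0,"ty":-22,"tz":0,"turn":0},{"tx":0,"ty":-32,"tz":0,"turn":0},{"tx":0,"ty":-42,"tz":0,"turn":0}]'
```

```text
time: 47.1
position: [0.6332, 0.0927, 0.1041]
tool_rot: [2.183, 2.258, 0.003]
ft_force: [-0.5, -0.1, 0.6]
grip_width: 0.69
grip_force: 0.0
time: 47.72
position: [0.6316, 0.0927, 0.1025]
tool_rot: [-2.183, -2.258, 0.002]
ft_force: [-12.1, -1.2, 5.7]
grip_width: 0.206
grip_force: 4.8
time: 48.35
position: [0.5895, 0.0912, 0.1025]
tool_rot: [2.183, 2.259, 0.0]
ft_force: [2.4, 0.8, -2.3]
grip_width: 0.204
grip_force: 15.0
```

```bash
python3 -m crank '[{"tx":0,"ty":-10,"tz":0,"turn":0},{"tx":0,"ty":-20,"tz":0,"turn":0},{"tx":0,"ty":-30,"tz":0,"turn":0},{"tx":0,"ty":-40,"tz":0,"turn":0},{"tx":0,"ty":-50,"tz":0,"turn":0}]'
python3 -m crank '[{"tx":0,"ty":-10,"tz":0,"turn":0},{"tx":0,"ty":-19,"tz":0,"turn":0},{"tx":0,"ty":-26,"tz":0,"turn":0},{"tx":0,"ty":-32,"tz":0,"turn":0},{"tx":0,"ty":-38,"tz":0,"turn":0}]'
python3 -m crank '[{"tx":0,"ty":-3,"tz":0,"turn":0},{"tx":0,"ty":-6,"tz":0,"turn":0},{"tx":0,"ty":-9,"tz":0,"turn":0},{"tx":0,"ty":-12,"tz":0,"turn":0},{"tx":0,"ty":-12,"tz":0,"turn":0}]'
```

```text
time: 48.98
position: [0.5396, 0.0894, 0.1025]
tool_rot: [2.184, 2.259, -0.0]
ft_force: [3.6, -1.1, -3.1]
grip_width: 0.204
grip_force: 15.0
time: 49.6
position: [0.502, 0.0881, 0.1025]
tool_rot: [2.184, 2.258, -0.0]
ft_force: [2.3, -2.4, -4.9]
grip_width: 0.21
grip_force: 15.0
time: 50.22
position: [0.4916, 0.0877, 0.1025]
tool_rot: [2.182, 2.257, 0.003]
ft_force: [6.7, -2.3, -10.1]
grip_width: 0.206
grip_force: 15.0
```

```bash
python3 -m crank '[{"tx":0,"ty":-2,"tz":0,"turn":0},{"tx":0,"ty":-4,"tz":0,"turn":0},{"tx":0,"ty":-5,"tz":0,"turn":0},{"tx":0,"ty":-5,"tz":0,"turn":0}]'
```

```text
time: 50.72
position: [0.4913, 0.0877, 0.103]
tool_rot: [2.177, 2.251, 0.016]
ft_force: [20.6, -1.8, -21.6]
grip_width: 0.21
grip_force: 15.1
```

Firm against the near stop. I'll release and retreat.

```bash
python3 -m crank '[{"tx":0,"ty":4,"tz":0,"turn":0},{"tx":0,"ty":4,"tz":0,"turn":0},{"tx":0,"ty":4,"tz":0,"turn":0},{"tx":0,"ty":4,"tz":0,"turn":0},{"tx":0,"ty":4,"tz":0,"turn":0}]' 60
python3 -m crank '[{"tx":0,"ty":0,"tz":-40,"turn":0},{"tx":0,"ty":0,"tz":-90,"turn":0},{"tx":0,"ty":0,"tz":-150,"turn":0},{"tx":50,"ty":0,"tz":-150,"turn":0},{"tx":100,"ty":0,"tz":-150,"turn":0}]'
python3 -m crank '[{"tx":0,"ty":0,"tz":0,"turn":0},{"tx":0,"ty":0,"tz":0,"turn":0},{"tx":0,"ty":0,"tz":0,"turn":0}]'
python3 -c "
from h import *
look('top'); look('side','l')
for c in('side','top'):
  for q in('collar_lug','tray_handle','mould1','tray_floor'):print(q,[(np.round(e['xyz'],3).tolist(),round(e['confidence'],2)) for e in ctrl.mark_of(c,q)])"
```

```text
time: 51.35
position: [0.4892, 0.088, 0.1026]
tool_rot: [-2.183, -2.259, -0.0]
ft_force: [-0.9, 0.4, -0.5]
grip_width: 0.662
grip_force: 0.0
time: 51.98
position: [0.4864, 0.1889, 0.254]
tool_rot: [-2.186, -2.257, -0.005]
ft_force: [1.6, -0.2, 0.1]
grip_width: 0.69
grip_force: 0.0
time: 52.35
position: [0.4862, 0.1863, 0.2526]
tool_rot: [2.186, 2.256, -0.0]
ft_force: [0.6, -0.0, -0.2]
grip_width: 0.691
grip_force: 0.0
collar_lug [([0.475, -0.177, 0.039], 0.58)]
tray_handle [([0.491, 0.087, 0.099], 0.56), ([0.689, 0.371, -0.004], 0.29)]
mould1 [([0.454, 0.02, 0.036], 0.9), ([0.54, 0.022, 0.036], 0.85), ([0.315, 0.313, 0.005], 0.82), ([0.542, -0.065, 0.039], 0.67), ([0.455, -0.073, 0.038], 0.58), ([0.466, 0.233, -0.002], 0.55), ([0.488, -0.487, 0.001], 0.39)]
tray_floor [([0.499, -0.023, 0.035], 0.81), ([0.494, 0.088, 0.096], 0.75)]
collar_lug [([0.479, -0.173, 0.046], 0.47)]
tray_handle [([0.492, 0.088, 0.097], 0.95), ([0.498, -0.028, 0.035], 0.59), ([0.569, -0.02, -0.002], 0.17)]
mould1 [([0.454, -0.073, 0.04], 0.8), ([0.452, 0.023, 0.036], 0.73), ([0.542, 0.023, 0.039], 0.52), ([0.546, -0.066, 0.035], 0.49)]
tray_floor [([0.493, -0.029, 0.04], 0.67)]
```

View pics/l.png

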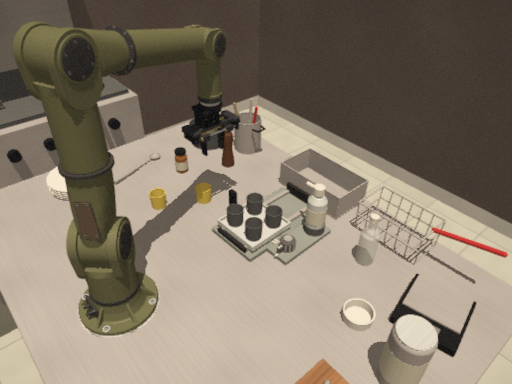

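The tray is at the near stop. All four moulds stand on it at about (235,215), (255,203), (254,229) and (274,216), the collar is unlocked and the robot is clear.

```bash
python3 -c "
from bench import ctrl
print(ctrl.close_job())"
```

```text
the job is handed in; nothing more can be done
None
```

The job is handed in (no verdict was returned): all four dark moulds were greased with the tray locked at the far stop, and they now stand on the tray back at the near stop with the collar unlocked, the cap up and the robot clear.

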